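# Bring the teapot round on the lazy Susan

## Task

A guest has sat down at the grey place mat. With your fingertips, gently push the scalloped rim of the wooden lazy Susan round until the teapot (the lidded white pot with both a spout and a handle) has come to the mat's side and stands squarely in front of the middle of the mat, then take your hand away. Do not touch, lift, slide or tip any of the crockery: it rides round on the board.

Things in the scene. Friction and masses are not known exactly. Their poses are not given: they have to be found in the camera images.
- turntable: The lazy Susan's round wooden board, 540 mm across, turning freely both ways (no stop within a full turn) about the vertical axis through this origin (at table height); its yaw is the board's angle. Underside 32 mm above the table, top 54 mm, rim petals' top 52 mm. Drag 0.3 N m plus 0.3 N m per rad/s (1 to 2 N at the rim); it stays where left and coasts only a few degrees.
- valley (a point): One of 14 equal V-shaped valleys between the round rim petals (petals: 48 mm radius, centred 222 mm from the axis), on the board's own -x axis; others every 25.71 degrees (1/14 turn). Point: valley floor, 240 mm from the axis, 52 mm above the table. Valley about 15 mm wide there, 44 mm at 257 mm, fully open at 270 mm. A fingertip let down into it pushes the board either way. Below: bare table.
- foot: Dark round steel foot, 260 mm across, hidden under the board, fixed to the table; origin on the board's axis at table height. It does not turn with the board; its yaw means nothing.
- mat: Flat grey place mat, 240 mm deep (x) by 380 mm wide (y), 3 mm thick, fixed to the table on the robot's side. Origin: middle of the edge facing the lazy Susan, 275 to 280 mm from the board's axis; x axis points exactly at that axis. The teapot is squarely in front when its origin is on that line, between mat and axis.
- teapot: White ceramic teapot, 106 mm across the belly, 112 mm high with its lid knob; spout reaching 87 mm to its -x, loop handle 84 mm to its +x. Loose on the board 100 to 135 mm from the axis, 0.3 to 0.65 kg. Origin at the centre of its underside (54 mm above the table). At the start it is about 30 to 140 degrees round the board from the mat, on either side.
- sauce_jug: White ceramic open jug, 68 mm across, 80 mm high, loop handle reaching 60 mm to its +x, no lid, on the table to the right of the lazy Susan. Loose, to be left alone; origin at the centre of its underside. 
- cruet: White ceramic stoppered bottle, 62 mm across, 130 mm high, near the middle of the board. Loose, to be left alone; origin at the centre of its underside. 
- chilli_jar: White ceramic lidded jar with a knob, no spout and no handle, 86 mm across, 82 mm high, on the side of the board opposite the teapot. Loose, to be left alone; origin at the centre of its underside. 
- toothpick_pot: Small white ceramic pot, 46 mm across, 63 mm high, on the board 135 mm from the axis. Loose, to be left alone; origin at the centre of its underside. 
- dip_dish: Shallow white ceramic dish, 76 mm across, 24 mm high, near the middle of the board. Loose, to be left alone; origin at the centre of its underside. 
- setting: What is laid on the mat, to be left alone: a white rice bowl (104 mm across, to 58 mm above the table, centred 100 mm to this -x), a white tea cup (68 mm across, to 51 mm, 100 mm to -x and 135 mm to +y) and black chopsticks on a rest (to 24 mm high, about 135 mm to -y). Origin on top of the mat, within 12 mm of the middle of its edge facing the lazy Susan; x as the mat's.
- tumbler: Clear glass tumbler, 66 mm across, 105 mm high, on the table to the left of the lazy Susan. Loose, to be left alone; origin at the centre of its underside. 
Not all that is in view belongs to the job. What is shaped like the teapot but turquoise is not meant.

How it is judged:
On the way:
1. the fingers push against the board (contact force between turntable and the fingers above 0.3 N), for 0.05 s.
At the end, for the whole second after the job is handed in: Teapot on the mat's side of the board, centre within 20 mm of the mat's centre line; board and teapot at rest; all five pieces upright on the board; jug and tumbler upright and within 20 mm of their start (y of teapot in the frame of mat between -0.02 and 0.02 m and x of teapot in the frame of mat between 0.08 and 0.22 m and angular speed of turntable below 0.05 rad/s and linear speed of teapot below 0.02 m/s and angle between each of teapot, cruet, chilli_jar, toothpick_pot, dip_dish, sauce_jug, tumbler's own z axis and vertical below 0.1 rad and distance of each of sauce_jug, tumbler from where it was at the start of the episode below 0.02 m); the robot touches nothing.
It fails at once if the robot touches any of the crockery or the laid setting (more than 1 N) (contact force between any of teapot, cruet, chilli_jar, toothpick_pot, dip_dish, sauce_jug, tumbler, setting and the fingers above 1 N or contact force between any of teapot, cruet, chilli_jar, toothpick_pot, dip_dish, sauce_jug, tumbler, setting and the arm above 1 N).
It fails at once if a piece of crockery is lifted more than 20 mm (height (world z) of any of teapot, cruet, chilli_jar, toothpick_pot, dip_dish above 0.074 m or height (world z) of any of sauce_jug, tumbler above 0.023 m).
It fails at once if a piece of crockery slips off the board (height (world z) of any of teapot, cruet, chilli_jar, toothpick_pot, dip_dish below 0.045 m).
It fails at once if a piece of crockery is tipped by more than 0.35 rad (angle between any of teapot, cruet, chilli_jar, toothpick_pot, dip_dish, sauce_jug, tumbler's own z axis and vertical above 0.35 rad).
It fails at once if the board is spun faster than 2 rad/s (not gently) (angular speed of turntable above 2 rad/s).
It also fails if it takes over 45 s, if anything falls off the work surface, if the arm or the gripper's body presses on something with over 40 N, if the wrist force passes 120 N, or if a joint passes its speed limit or range.

## Robot

A 6-joint arm with a two-finger parallel gripper is mounted at the origin on the work surface. World frame = base frame: x ahead of the robot, y to its left, z up, the work surface at z = 0. Lengths are in m, angles in rad, forces in N, time in s.
With the tool pointing down it reaches from about 0.25 to 0.775 m from the base axis. Payload 4 kg.
Tool frame: the origin (TCP) lies midway between the tips of the shut fingers; the grasp point (between the pads) lies grip_point_offset behind it (grip_point_offset is the distance from the TCP to the grasp point, in m); z points along the fingers, y is the line along which they close (so a half turn about z gives the same grasp; the last joint's range is limited). The gripper opens to 94 mm and grips with 3 to 60 N. Pads are 16 mm wide; open, the fingers measure 119 mm over their backs; the gripper's body (75 mm by 177 mm) begins 78 mm behind the grasp point.
Start: joints at [1.041, 0.087, 1.371, -0, 1.684, -0.103], TCP at [0.228, 0.501, 0.206] pointing down, gripper open.
Joint ranges: [-3.1, 3.1], [-0.76, 2.03], [0.27, 2.55], [-1.08, 4.22], [0.17, 2.65], [-2.57, 2.57]. Speed limits (rad/s): [2.79, 2.79, 3.14, 3.14, 3.14, 3.14].

## Interface

Orientations are given as [roll, pitch, yaw] about the fixed x, y, z axes, in that order (R = Rz(yaw) Ry(pitch) Rx(roll)).
In Python, from bench import * gives the robot as it stands. The module is installed in compiled form; this text tells all that it offers.
- The arm moves only by the tool apply_moves, never from a script. Its argument "commands" is a list of rows, each a list of 7 numbers: the turn, a rotation vector about the world's x, y, z in rad, then the shift along the world's x, y, z in m, then the opening in per cent of the stroke, from 0 (shut) to 100 (fully open). In form: [[ax, ay, az, x, y, z, jaw], ...]. A call has exactly 5 rows; each row is the pose to reach, as a shift and turn from the pose commanded when the call began; what a row does not reach only later rows make up. A row lasts 1/10 s, in which the tool goes at most 50 mm and 8.59 degrees, less where a joint would pass 70% of its speed; a pose out of reach is approached as far as the arm can. A call with a gripper value outside its range is refused whole. The fingers move at their own pace and stop on an object; the grip force is fixed at half the most. Time passes only in rows, so rows that repeat a pose let the fingers close, or fill a call up. It gives the time, the measured TCP pose, the force, the opening and the grip force at its end, in the units of the state.
- get_obs(): the state, without advancing time (a new reading comes with each control period).
- snapshot(name): name is "side" or "top" or "wrist"; returns a dict with "pixels" (384x512x3 uint8, red, green, blue), "vertical_fov" (degrees; the focal length in pixels is half the picture's height over the tangent of half this angle, whatever the lens; pixels are square), "cx", "cy" (the principal point, pixels), "k1" (the pictures are not rectified: a ray, as slopes to the right and down, at radius r is drawn at 1 + k1 r^2 times it, then the intrinsics apply), "rvec" (rotation vector, rad) and "tvec" (3), from world to camera coordinates, as OpenCV has them. Camera axes: x right, y down, z forward; pixel columns grow to the right and rows downward; lengths in m; the calibration is good to about 2 mm. A picture is of the moment at which its call begins. There is no depth.
- close_job(): hands the job in; it is judged then, once.
Trained networks look in the newest picture that a camera, given by its name, has taken for a name from the list of things; names that differ only in an ending like _2 or _b are one class to them, and where a whole thing is asked for, a point or a joint stands for the part that bears it (a point fixed in the world has none). Each returns a list of dicts, best first, with "score" (0 to 1); they miss things now and then, are a little off and sometimes report something else, mostly with a low value. They report only what shows in the picture. A call takes as long as a camera call. They do not tell look-alikes from the thing itself.
- masks_of(camera, query): "mask" (384x512 bool, what is visible of it) and "extent" ([left, top, right, bottom] in pixels, round what is visible of it).
- place_of(camera, query): "pixel" ([column, row] in pixels: a listed point, or the origin of a listed thing).
The state is a dict: "time": time; "joint_positions": joint angles; "qvel": joint speeds; "joint_torque": joint torques, N m; "tool_pos": TCP position; "ee_rot": TCP orientation; "wrist_force": force on the tool from outside, world axes, zero at the start; "wrist_torque": the same for the moment, N m; "width": finger opening in m; "finger_force": force on a finger pad.
Only numpy, scipy, OpenCV 4.12 (cv2) and the standard library are available. Lean on these libraries where they do the work, as an engineer would, in place of code of your own. Each camera call takes 0.05 s, during which the arm holds its last target. There are 200 camera calls.

## Working session

There is one attempt and no reset: what is moved stays moved. The work goes in short steps, Python scripts to look and compute and a tool call to move; the robot and the scene stay as the last step left them, time stands still between calls to the robot, and variables do not carry over. Pictures are saved under pics/ and viewed, at most 10 in all, crops included, and the job is handed in when it is done.

Besides the shell and the picture viewer there is one more tool, called after "Emit:" as name([rows], argument=value, ...), one row to a line, values as JSON. apply_moves: Moves the arm, as the interface text tells. Its arguments: {"type":"object","properties":{"commands":{"type":"array"}},"required":["commands"]}

```bash
mkdir -p pics
cat > h.py <<'E'
from bench import *
import numpy as np, cv2
def ray(s,px):
    f=192/np.tan(np.radians(s["vertical_fov"])/2)
    d=np.array([(px[0]-s["cx"])/f,(px[1]-s["cy"])/f]); u=d.copy()
    for _ in range(20): u=d/(1+s["k1"]*(u@u))
    R=cv2.Rodrigues(np.array(s["rvec"],float))[0]; t=np.array(s["tvec"],float)
    return -R.T@t, R.T@np.array([u[0],u[1],1])
def at(s,px,z):
    o,d=ray(s,px); return o+d*(z-o[2])/d[2]
def proj(s,P):
    R=cv2.Rodrigues(np.array(s["rvec"],float))[0]; q=R@np.array(P)+np.array(s["tvec"]); u=q[:2]/q[2]
    f=192/np.tan(np.radians(s["vertical_fov"])/2)
    return u*(1+s["k1"]*(u@u))*f+[s["cx"],s["cy"]]
def save(s,n): cv2.imwrite(f"pics/{n}.png",cv2.cvtColor(s["pixels"],cv2.COLOR_RGB2BGR))
E
python3 - <<'E'
from h import *
Z=dict(turntable=0,mat=.003,teapot=.054,valley=.052,sauce_jug=0,tumbler=0,setting=.003,chilli_jar=.054)
for c in ("top","side"):
    s=snapshot(c); save(s,c+"0")
    for q,z in Z.items():
        for r in place_of(c,q)[:3]: print(c,q,round(r["score"],2),np.round(r["pixel"],1),np.round(at(s,r["pixel"],z),3))
print(get_obs())
E
```

```text
top turntable 0.57 [261.7 156.6] [ 0.696 -0.036  0.   ]
top mat 0.86 [271.7 236.5] [ 0.419 -0.062  0.003]
top teapot 0.96 [295.  144.8] [ 0.721 -0.148  0.054]
top teapot 0.6 [397.  268.2] [ 0.303 -0.462  0.054]
top valley 0.69 [245.5 226.3] [0.452 0.024 0.052]
top sauce_jug 0.7 [382.9 209.2] [ 0.502 -0.445  0.   ]
top tumbler 0.57 [118.5 196.3] [0.57  0.462 0.   ]
top chilli_jar 0.62 [224.8 148.8] [0.713 0.088 0.054]
side turntable 0.87 [307.1 199.7] [ 0.697 -0.027 -0.   ]
side teapot 0.94 [326.2 215.7] [ 0.712 -0.147  0.054]
side teapot 0.82 [191.4 380.3] [ 0.32  -0.502  0.054]
side valley 0.94 [229.7 186.9] [0.464 0.025 0.052]
side sauce_jug 0.68 [276.2 345.1] [ 0.502 -0.447  0.   ]
side tumbler 0.69 [241.  117.7] [0.567 0.476 0.   ]
side chilli_jar 0.48 [222.5 226.7] [ 0.425 -0.129  0.054]
{'time': 0.9, 'joint_positions': array([ 1.04088797e+00,  8.71601480e-02,  1.37066217e+00, -1.82850095e-06,
        1.68358440e+00, -1.03116773e-01]), 'qvel': array([-2.56140985e-04, -1.18344317e-03,  7.06589795e-04, -5.67818714e-05,
        3.69252759e-04,  8.38895837e-04]), 'joint_torque': array([ 6.05984915e-04, -3.40027571e+01, -3.02602172e+01,  7.17661623e-02,
        2.34483986e-02, -2.72363614e-06]), 'tool_pos': array([0.22770555, 0.50068994, 0.2055469 ]), 'ee_rot': array([3.14140789e+00, 2.09467005e-05, 2.71480086e+00]), 'wrist_force': array([ 0.0740055 , -0.55587332, -0.08916174]), 'wrist_torque': array([-0.00602048, -0.03617772,  0.01704179]), 'finger_force': 0.0, 'width': 0.09426209453326363}
```

View pics/top0.png

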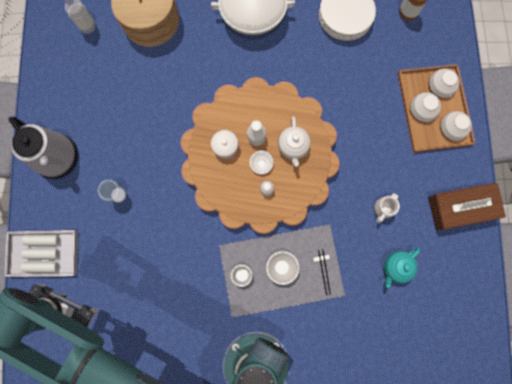

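View pics/side0.png

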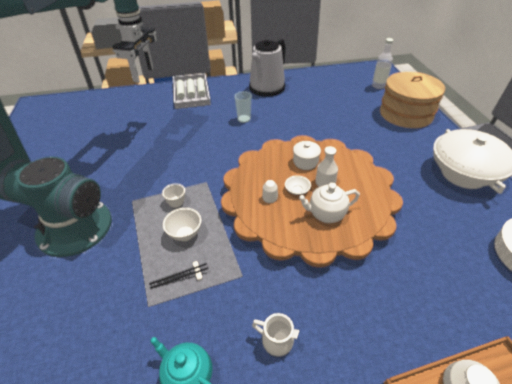

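The top view shows the white teapot at (295,145), the board centre near (261,156) and the mat's edge middle near (273,236). The turquoise look-alike is at (400,267). The side view agrees. The teapot has to go clockwise by about 94°, so I'll refine the geometry.

```bash
cat > m.py <<'E'
from h import *
from scipy.optimize import least_squares
def board(c,s,th0=None):
    m=masks_of(c,"turntable")[0]["mask"].astype(np.uint8)
    k=max(cv2.findContours(m,0,1)[0],key=cv2.contourArea)[:,0,:]
    P=np.array([at(s,p,.050)[:2] for p in cv2.convexHull(k)[:,0,:]])
    K=np.array([at(s,p,.050)[:2] for p in k])
    def fit(v):
        d=K-v[:2]; r=np.hypot(*d.T); a=np.arctan2(d[:,1],d[:,0])-v[2]
        w=2*np.pi/14; b=(a%w)-w/2   # petal centre at b=0, valley at a=0
        rr=.222*np.cos(b)+np.sqrt(.048**2-(.222*np.sin(b))**2)
        return r-rr
    best=min((least_squares(fit,[.696,-.032,t],loss="soft_l1",f_scale=.004) for t in np.radians(np.arange(0,25.7,4))),key=lambda r:r.cost)
    return best.x[:2],np.degrees(best.x[2])%25.714,np.median(abs(fit(best.x)))
E
python3 - <<'E'
from m import *
for c in ("top","side"):
    s=snapshot(c); print(c,board(c,s))
    r=masks_of(c,"mat")
    if r:
        m=r[0]["mask"].astype(np.uint8); k=cv2.convexHull(np.vstack([q for q in cv2.findContours(m,0,1)[0] if cv2.contourArea(q)>30]))[:,0,:]
        W=np.array([at(s,p,.003)[:2] for p in k],np.float32); R=cv2.minAreaRect(W); print(r[0]["score"],R,cv2.boxPoints(R))
E
```

```text
m.py:11: RuntimeWarning: invalid value encountered in sqrt
  rr=.222*np.cos(b)+np.sqrt(.048**2-(.222*np.sin(b))**2)
Traceback (most recent call last):
  File "m.py", line 13, in board
    best=min((least_squares(fit,[.696,-.032,t],loss="soft_l1",f_scale=.004) for t in np.radians(np.arange(0,25.7,4))),key=lambda r:r.cost)
  File "m.py", line 13, in <genexpr>
    best=min((least_squares(fit,[.696,-.032,t],loss="soft_l1",f_scale=.004) for t in np.radians(np.arange(0,25.7,4))),key=lambda r:r.cost)
              ~~~~~~~~~~~~~^^^^^^^^^^^^^^^^^^^^^^^^^^^^^^^^^^^^^^^^^^^^^^^^
ValueError: Residuals are not finite in the initial point.
```

```bash
sed -i 's/np.sqrt(.048\*\*2-(.222\*np.sin(b))\*\*2)/np.sqrt(np.maximum(.048**2-(.222*np.sin(b))**2,0)); rr=np.maximum(rr,.24)/' m.py
python3 - <<'E'
from m import *
for c in ("top","side"):
    s=snapshot(c); print(c,board(c,s))
    r=masks_of(c,"mat")
    if r:
        m=r[0]["mask"].astype(np.uint8); k=cv2.convexHull(np.vstack([q for q in cv2.findContours(m,0,1)[0] if cv2.contourArea(q)>30]))[:,0,:]
        W=np.array([at(s,p,.003)[:2] for p in k],np.float32); R=cv2.minAreaRect(W); print(r[0]["score"],R,cv2.boxPoints(R))
E
```

```text
Traceback (most recent call last):
  File "m.py", line 4, in board
    m=masks_of(c,"turntable")[0]["mask"].astype(np.uint8)
      ~~~~~~~~~~~~~~~~~~~~~~~^^^
IndexError: list index out of range
```

```bash
python3 - <<'E'
t=open("m.py").read()
t=t.replace('m=masks_of(c,"turntable")[0]["mask"].astype(np.uint8)','''p=s["pixels"].astype(int); m=((p[...,0]-p[...,2]>40)).astype(np.uint8)
    q=np.round(proj(s,[.60,-.10,.054])).astype(int); l=cv2.connectedComponents(m)[1]; m=(l==l[q[1],q[0]]).astype(np.uint8)''')
open("m.py","w").write(t)
E
python3 - <<'E'
from m import *
for c in ("top","side"):
    s=snapshot(c); print(c,board(c,s))
    r=masks_of(c,"mat")
    if r:
        m=r[0]["mask"].astype(np.uint8); k=cv2.convexHull(np.vstack([q for q in cv2.findContours(m,0,1)[0] if cv2.contourArea(q)>30]))[:,0,:]
        W=np.array([at(s,p,.003)[:2] for p in k],np.float32); R=cv2.minAreaRect(W); print(r[0]["score"],R,cv2.boxPoints(R))
E
```

```text
top (array([ 0.69804862, -0.02680325]), np.float64(14.614263930330225), np.float64(0.001976218601888624))
0.67 ((0.3068230152130127, -0.08967146277427673), (0.241734579205513, 0.3819798529148102), 9.186894416809082) [[ 0.15701354  0.07957148]
 [ 0.21799868 -0.29750866]
 [ 0.4566325  -0.2589144 ]
 [ 0.39564735  0.11816573]]
side (array([ 0.69853922, -0.02980244]), np.float64(14.722656315304778), np.float64(0.0023109199068599706))
0.74 ((0.30704548954963684, -0.09173764288425446), (0.2419910430908203, 0.3839530348777771), 9.140600204467773) [[ 0.15708947  0.07857998]
 [ 0.21808338 -0.3004974 ]
 [ 0.4570015  -0.26205528]
 [ 0.3960076   0.11702213]]
```

Emit:
apply_moves([
  [0, 0, -0.078, 0.018, -0.039, 0, 0],
  [0, 0, -0.156, 0.036, -0.078, 0, 0],
  [0, 0, -0.234, 0.054, -0.117, 0, 0],
  [0, 0, -0.312, 0.072, -0.156, 0, 0],
  [0, 0, -0.39, 0.09, -0.195, 0, 0],
])

```text
time: 1.8
tool_pos: [0.3181, 0.3042, 0.2057]
ee_rot: [3.141, 0.0, 2.322]
wrist_force: [0.3, -0.2, 0.1]
width: 0.0574
finger_force: 0.0
```

Emit:
apply_moves([
  [0, 0, -0.078, 0.018, -0.039, 0, 0],
  [0, 0, -0.156, 0.036, -0.078, 0, 0],
  [0, 0, -0.234, 0.054, -0.117, 0, 0],
  [0, 0, -0.312, 0.072, -0.156, 0, 0],
  [0, 0, -0.39, 0.09, -0.195, 0, 0],
])

```text
time: 2.3
tool_pos: [0.4081, 0.109, 0.2058]
ee_rot: [3.14, 0.0, 1.932]
wrist_force: [0.5, -1.1, -0.0]
width: 0.0175
finger_force: 0.0
```

Emit:
apply_moves([
  [0, 0, -0.078, 0.018, -0.039, 0, 0],
  [0, 0, -0.156, 0.036, -0.078, 0, 0],
  [0, 0, -0.234, 0.054, -0.117, 0, 0],
  [0, 0, -0.312, 0.072, -0.156, 0, 0],
  [0, 0, -0.39, 0.09, -0.195, 0, 0],
])

```text
time: 2.8
tool_pos: [0.4982, -0.0861, 0.2057]
ee_rot: [3.141, -0.0, 1.541]
wrist_force: [0.2, 1.3, 0.3]
width: 0.0006
finger_force: 0.0
```

Emit:
apply_moves([
  [0, 0, -0.078, 0.018, -0.039, 0, 0],
  [0, 0, -0.156, 0.036, -0.078, 0, 0],
  [0, 0, -0.234, 0.054, -0.117, 0, 0],
  [0, 0, -0.312, 0.072, -0.156, 0, 0],
  [0, 0, -0.39, 0.089, -0.195, 0, 0],
])

```text
time: 3.3
tool_pos: [0.5873, -0.281, 0.2053]
ee_rot: [3.141, -0.0, 1.151]
wrist_force: [0.1, 0.8, 0.3]
width: 0.0004
finger_force: 0.0
```

Emit:
apply_moves([
  [0, 0, 0, 0, 0, -0.04, 0],
  [0, 0, 0, 0, 0, -0.08, 0],
  [0, 0, 0, 0, 0, -0.12, 0],
  [0, 0, 0, 0, 0, -0.15, 0],
  [0, 0, 0, 0, 0, -0.168, 0],
])

```text
time: 3.8
tool_pos: [0.5848, -0.2783, 0.0334]
ee_rot: [-3.136, -0.001, 1.155]
wrist_force: [0.3, 0.8, -0.0]
width: 0.0004
finger_force: 0.0
```

Emit:
apply_moves([
  [0, 0, 0, 0.002, 0.004, -0.002, 0],
  [0, 0, 0, 0.0035, 0.008, -0.002, 0],
  [0, 0, 0, 0.005, 0.012, -0.002, 0],
  [0, 0, 0, 0.0065, 0.015, -0.002, 0],
  [0, 0, 0, 0.007, 0.017, -0.002, 0],
])

```text
time: 4.3
tool_pos: [0.5948, -0.2633, 0.0375]
ee_rot: [3.138, 0.002, 1.155]
wrist_force: [-0.8, -4.2, 1.6]
width: 0.0004
finger_force: 1.7
```

Run:
```python
from m import *
s=snapshot("side"); p=s["pixels"][130:360,200:430]; cv2.imwrite("pics/s1.png",cv2.resize(cv2.cvtColor(p,cv2.COLOR_RGB2BGR),None,fx=2.5,fy=2.5))
o=get_obs(); print(o["tool_pos"],o["ee_rot"],o["wrist_force"])
C=np.array([.698,-.028]); d=o["tool_pos"][:2]-C; print(np.hypot(*d),np.degrees(np.arctan2(d[1],d[0])))
# push plan: cumulative shifts per 4.5deg... radius .2575, from -113.9 by -n*3 deg
for n in range(0,31):
    a=np.radians(-113.9-3*n); print(n,np.round(C+.2575*np.array([np.cos(a),np.sin(a)]),4))
```

```text
[ 0.59476399 -0.26334708  0.03745154] [3.13748725e+00 2.29542065e-03 1.15528791e+00] [ 0.87178483 -2.14871779  1.46129813]
0.25699401392240045 -113.68486649857957
0 [ 0.5937 -0.2634]
1 [ 0.5815 -0.2576]
2 [ 0.5696 -0.2512]
3 [ 0.5581 -0.2442]
4 [ 0.547  -0.2366]
5 [ 0.5363 -0.2284]
6 [ 0.526  -0.2197]
7 [ 0.5162 -0.2104]
8 [ 0.5069 -0.2006]
9 [ 0.4982 -0.1904]
10 [ 0.4899 -0.1797]
11 [ 0.4823 -0.1686]
12 [ 0.4752 -0.1571]
13 [ 0.4688 -0.1453]
14 [ 0.4629 -0.1331]
15 [ 0.4578 -0.1207]
16 [ 0.4532 -0.108 ]
17 [ 0.4494 -0.0951]
18 [ 0.4462 -0.082 ]
19 [ 0.4437 -0.0687]
20 [ 0.442  -0.0554]
21 [ 0.4409 -0.0419]
22 [ 0.4405 -0.0284]
23 [ 0.4408 -0.015 ]
24 [ 0.4419 -0.0015]
25 [0.4436 0.0118]
26 [0.446  0.0251]
27 [0.4492 0.0382]
28 [0.453  0.0511]
29 [0.4574 0.0639]
30 [0.4626 0.0763]
```

View pics/s1.png

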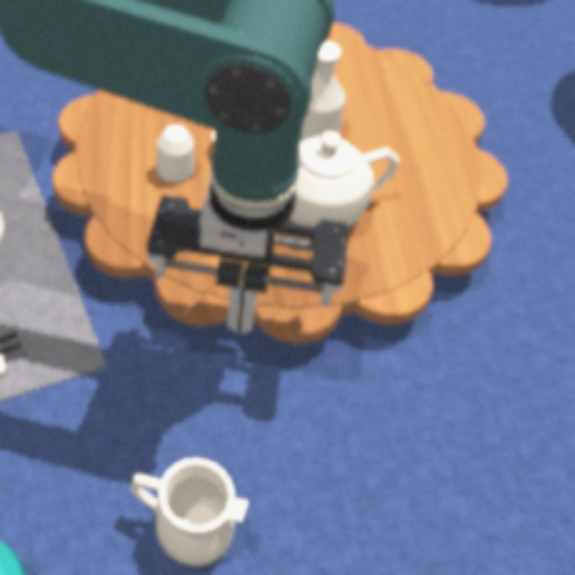

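The fingers sit in the valley at about crop pixel (240,300), clear of the teapot at (330,180). Pushing clockwise now.

Emit:
apply_moves([
  [0, 0, -0.04, -0.009, 0.003, 0, 0],
  [0, 0, -0.09, -0.021, 0.009, 0, 0],
  [0, 0, -0.15, -0.034, 0.017, 0, 0],
  [0, 0, -0.21, -0.047, 0.0255, 0, 0],
  [0, 0, -0.262, -0.0575, 0.034, 0, 0],
])

```text
time: 4.85
tool_pos: [0.5364, -0.2287, 0.0367]
ee_rot: [3.139, -0.0, 0.89]
wrist_force: [1.0, -2.0, 1.0]
width: 0.0005
finger_force: 1.0
```

Emit:
apply_moves([
  [0, 0, -0.052, -0.0105, 0.0085, 0, 0],
  [0, 0, -0.105, -0.02, 0.018, 0, 0],
  [0, 0, -0.157, -0.0295, 0.028, 0, 0],
  [0, 0, -0.21, -0.038, 0.038, 0, 0],
  [0, 0, -0.262, -0.0465, 0.0485, 0, 0],
])

```text
time: 5.35
tool_pos: [0.4903, -0.1803, 0.0367]
ee_rot: [3.138, -0.001, 0.628]
wrist_force: [1.4, -0.6, -0.1]
width: 0.0004
finger_force: 0.6
```

Emit:
apply_moves([
  [0, 0, -0.052, -0.0075, 0.011, 0, 0],
  [0, 0, -0.105, -0.0145, 0.0225, 0, 0],
  [0, 0, -0.157, -0.021, 0.0345, 0, 0],
  [0, 0, -0.21, -0.027, 0.0465, 0, 0],
  [0, 0, -0.262, -0.032, 0.059, 0, 0],
])

```text
time: 5.85
tool_pos: [0.458, -0.1211, 0.0365]
ee_rot: [3.139, -0.001, 0.366]
wrist_force: [1.2, -2.1, 0.5]
width: 0.0004
finger_force: 0.8
```

Emit:
apply_moves([
  [0, 0, -0.052, -0.0045, 0.0125, 0, 0],
  [0, 0, -0.105, -0.0085, 0.0255, 0, 0],
  [0, 0, -0.157, -0.0115, 0.0385, 0, 0],
  [0, 0, -0.21, -0.014, 0.052, 0, 0],
  [0, 0, -0.262, -0.016, 0.0655, 0, 0],
])

```text
time: 6.35
tool_pos: [0.4419, -0.0554, 0.0363]
ee_rot: [3.14, -0.001, 0.104]
wrist_force: [-0.2, -1.8, 1.0]
width: 0.0005
finger_force: 0.6
```

Emit:
apply_moves([
  [0, 0, -0.052, -0.001, 0.0135, 0, 0],
  [0, 0, -0.105, -0.0015, 0.027, 0, 0],
  [0, 0, -0.15, -0.001, 0.038, 0, 0],
  [0, 0, -0.18, -0.001, 0.046, 0, 0],
  [0, 0, -0.2, -0.0005, 0.051, 0, 0],
])

```text
time: 6.85
tool_pos: [0.4411, -0.0038, 0.036]
ee_rot: [3.141, -0.0, -0.094]
wrist_force: [-0.5, -1.8, 0.1]
width: 0.0003
finger_force: 0.8
```

```bash
cat > look.py <<'E'
from m import *
import sys
C=np.array([.698,-.028])
o=get_obs(); d=o["tool_pos"][:2]-C; print(np.round(o["tool_pos"],4),"r",np.hypot(*d),"phi",np.degrees(np.arctan2(d[1],d[0])),o["wrist_force"])
T=[]
for c in ("top","side"):
    s=snapshot(c); save(s,c+sys.argv[1]); print(c,board(c,s))
    for r in place_of(c,"teapot")[:3]:
        P=at(s,r["pixel"],.054)[:2]
        if abs(P-C).max()<.25:
            d=P-C; print(r["score"],P,np.hypot(*d),"to go deg",(np.degrees(np.arctan2(d[1],d[0]))-189.16+180)%360-180)
            a=np.radians(9.16); e=P-[.426,-.0715]; print(" mat frame x,y",e@[np.cos(a),np.sin(a)],e@[-np.sin(a),np.cos(a)])
E
python3 look.py 2
```

```text
[ 0.4411 -0.0038  0.036 ] r 0.25804009435056 phi 174.6288853225286 [-0.51530381 -1.75135405  0.10239314]
top (array([0.61644002, 0.00912847]), np.float64(5.710153522279345), np.float64(0.6324410035117287))
0.93 [ 0.59741093 -0.08203567] 0.11418412842070877 to go deg 19.084346785776518
 mat frame x,y 0.16754783918282046 -0.03768856232219672
side (array([0.54315486, 0.18730753]), np.float64(0.35817666952754124), np.float64(0.6022348320965685))
0.95 [ 0.59613482 -0.08198593] 0.11528658020159589 to go deg 18.762441172813112
 mat frame x,y 0.16629592362651832 -0.03743631148372437
```

View pics/top2.png

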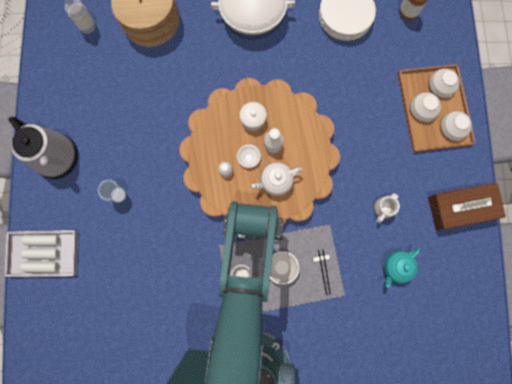

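The teapot is at (277,180) and upright. Both cameras say 18.9° to go, and the finger angle agrees.

Emit:
apply_moves([
  [0, 0, -0.06, 0.0025, 0.0155, 0, 0],
  [0, 0, -0.12, 0.0055, 0.031, 0, 0],
  [0, 0, -0.175, 0.0085, 0.044, 0, 0],
  [0, 0, -0.22, 0.012, 0.0555, 0, 0],
  [0, 0, -0.255, 0.015, 0.064, 0, 0],
])

```text
time: 7.55
tool_pos: [0.456, 0.0598, 0.0356]
ee_rot: [3.141, 0.001, -0.35]
wrist_force: [-1.4, -1.0, 0.3]
width: 0.0002
finger_force: 0.9
```

Emit:
apply_moves([
  [0, 0, -0.03, 0.0025, 0.007, 0, 0],
  [0, 0, -0.05, 0.0045, 0.012, 0, 0],
  [0, 0, -0.065, 0.006, 0.015, 0, 0],
  [0, 0, -0.068, 0.0065, 0.016, 0, 0],
  [0, 0, -0.068, 0.0065, 0.016, 0, 0],
])

```text
time: 8.05
tool_pos: [0.4625, 0.0756, 0.0355]
ee_rot: [3.141, 0.001, -0.416]
wrist_force: [-1.4, -0.5, 1.0]
width: 0.0005
finger_force: 0.6
```

```bash
python3 look.py 3
```

```text
[0.4625 0.0756 0.0355] r 0.2572845415201136 phi 156.25034974326772 [-1.39492968 -0.5259961   1.00758805]
top (array([0.62223429, 0.01369284]), np.float64(5.885190815939208), np.float64(0.635461745755048))
0.71 [ 0.59595046 -0.0482738 ] 0.10404390783343319 to go deg 2.076437311847144
 mat frame x,y 0.1714806202888416 -0.004124746285599744
side (array([ 0.69866472, -0.02990147]), np.float64(2.753117877680449), np.float64(0.0026217898075479584))
0.78 [ 0.5799429  -0.03804361] 0.11848355943076953 to go deg -4.297316795674931
 mat frame x,y 0.1573057507594634 0.008523262460301766
```

View pics/side3.png

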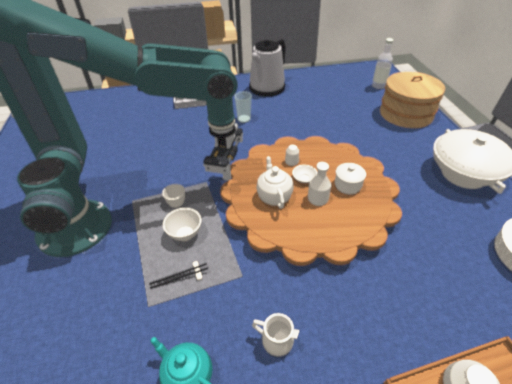

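The teapot is at (275,187), upright, facing the mat. Estimated mat-frame y is −4 mm (top) and +8 mm (side), and the board angle is within about 0.5° of target. Withdrawing outwards, then up.

Emit:
apply_moves([
  [0, 0, 0, -0.004, 0.002, 0, 0],
  [0, 0, 0, -0.009, 0.004, 0, 0],
  [0, 0, 0, -0.014, 0.006, 0, 0],
  [0, 0, 0, -0.018, 0.008, 0, 0],
  [0, 0, 0, -0.02, 0.009, 0, 0],
])

```text
time: 8.75
tool_pos: [0.4422, 0.085, 0.0355]
ee_rot: [-3.142, -0.0, -0.416]
wrist_force: [-0.4, -0.5, -0.4]
width: 0.0004
finger_force: 0.0
```

Emit:
apply_moves([
  [0, 0, 0, 0, 0, 0.03, 0],
  [0, 0, 0, 0, 0, 0.07, 0],
  [0, 0, 0, 0, 0, 0.11, 0],
  [0, 0, 0, 0, 0, 0.15, 0],
  [0, 0, 0, 0, 0, 0.18, 0],
])

```text
time: 9.25
tool_pos: [0.4432, 0.0848, 0.2186]
ee_rot: [-3.14, -0.003, -0.416]
wrist_force: [0.6, -0.5, 0.8]
width: 0.0007
finger_force: 0.0
```

Emit:
apply_moves([
  [0, 0, 0, -0.02, 0.04, 0, 0],
  [0, 0, 0, -0.04, 0.08, 0, 0],
  [0, 0, 0, -0.06, 0.12, 0, 0],
  [0, 0, 0, -0.08, 0.16, 0, 0],
  [0, 0, 0, -0.1, 0.2, 0, 0],
])

```text
time: 9.75
tool_pos: [0.3416, 0.2861, 0.2157]
ee_rot: [-3.141, -0.001, -0.416]
wrist_force: [-0.1, 0.3, 0.7]
width: 0.0005
finger_force: 0.0
```

Emit:
apply_moves([
  [0, 0, 0, -0.02, 0.03, 0, 0],
  [0, 0, 0, -0.04, 0.06, 0, 0],
  [0, 0, 0, -0.06, 0.1, 0, 0],
  [0, 0, 0, -0.07, 0.12, 0, 0],
  [0, 0, 0, -0.07, 0.12, 0, 0],
])

```text
time: 10.25
tool_pos: [0.328, 0.3281, 0.2124]
ee_rot: [-3.121, 0.03, -0.355]
wrist_force: [0.7, -0.2, -0.8]
width: 0.0007
finger_force: 0.0
```

```bash
python3 look.py 4
```

```text
[0.328  0.3281 0.2124] r 0.5135297105486393 phi 136.0913017522301 [ 0.69012948 -0.21040422 -0.84576498]
top (array([0.62009414, 0.01192583]), np.float64(5.78884467302856), np.float64(0.6344408566341799))
0.94 [ 0.5912879  -0.04681526] 0.10835813529583042 to go deg 0.8394999254326194
 mat frame x,y 0.16710970647202203 -0.0019425615949775349
side (array([ 0.69854872, -0.02971219]), np.float64(2.7370809702961583), np.float64(0.002547476141230187))
0.95 [ 0.5863827  -0.04700341] 0.11322345860454212 to go deg 0.5022476570614458
 mat frame x,y 0.16223710213903042 -0.0013474409165224951
```

View pics/top4.png

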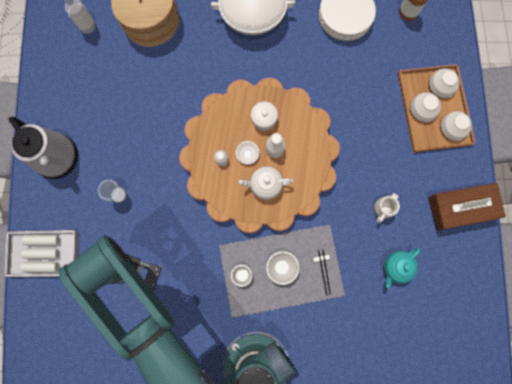

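The hand is clear. The teapot, at (267,183), is within 2 mm of the mat's centre line by both cameras, and everything is upright.

```bash
python3 -c "
from bench import *
print(close_job())"
```

```text
the job is handed in; nothing more can be done
None
```

The lazy Susan was pushed about 89° clockwise by its rim, the teapot now stands about 2 mm from the mat's centre line by both cameras, the hand is clear, and the job is handed in; the judge gave no verdict.

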